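# Slide the dust tray home under the disc sander and bolt it in

## Robot

A 7-joint arm with a two-finger parallel gripper is mounted at the origin on the work surface. World frame = base frame: x ahead of the robot, y to its left, z up, the work surface at z = 0. Lengths are in m, angles in degrees, forces in N, time in s.
With the tool pointing down it reaches from about 0.35 to 0.9 m from the base axis. Payload 7.2 kg.
Tool frame: the origin (TCP) lies midway between the tips of the shut fingers; the grasp point (between the pads) lies env.grasp_offset behind it (env.grasp_offset is the distance from the TCP to the grasp point, in m); y points along the fingers, z is the direction in which the jaws open and shut, and the axes are right-handed (so a half turn about y gives the same grasp; the last joint's range is limited). The gripper opens to 85 mm and grips with 20 to 120 N. Pads are 22 mm wide; open, the fingers measure 114 mm over their backs; the gripper's body (76 mm by 85 mm) begins 54 mm behind the grasp point. The pads swing forward as they close: fully open they stand 13 mm farther back than shut.
Start: joints at [71.207, 23.554, -0.728, 91.456, 0.321, 64.991, -4.71], TCP at [0.161, -0.604, 0.231] pointing down, gripper open.
Joint ranges: [-169.25, 169.25], [-16.82, 113.86], [-84.01, 82.57], [7.8, 145.47], [-59.2, 239.2], [7.22, 106.19], [-163.78, 163.78]. Speed limits (degrees/s): [136.94, 136.94, 172.46, 172.46, 180, 180, 180].

## Interface

Orientations are given as a 3x3 rotation matrix whose columns are the frame's x, y, z axes.
In Python, from rig import env gives the robot as it stands.
- The arm moves only by the tool step_arm, never from a script. Its argument "deltas" is a list of rows, each a list of 4 numbers: the shift along the tool's x, y, z normalised to -1 to 1, where 1 is 300 mm, then the turn about the tool's y normalised to -1 to 1, where 1 is 45 degrees. In form: [[x, y, z, turn], ...]. A call has 1 to 10 rows; each row is the pose to reach, as a shift and turn from the pose commanded when the call began, along the tool's axes at that moment; what a row does not reach only later rows make up. A row lasts 1/8 s, in which the tool goes at most 62.5 mm and 10.7 degrees, less where a joint would pass 70% of its speed; a pose out of reach is approached as far as the arm can. A call with a number of a shift or a turn outside -1 to 1 is refused whole. A call with a gripper value outside its range is refused whole. "gripper" is the closure in counts, from 0 (fully open) to 255 (shut), set as the call begins (left out, the last holds). The fingers move at their own pace and stop on an object; the grip force is fixed at half the most. Time passes only in rows, so rows that repeat a pose let the fingers close. It gives the time, the measured TCP pose, the force and the opening at its end, in the units of the state.
- env.get_state(): the state, without advancing time (a new reading comes with each control period).
- env.read_camera(name): name is "scene" or "top" or "wrist"; returns a dict with "image" (420x560x3 uint8, blue, green, red), "range_z" (420x560 float32, m along the optical axis (not along the pixel's ray), 0 where there is no reading), "camera_matrix" (3x3 intrinsics, pixels), "xyz" and "attitude" of the camera in the world. Camera axes: x right, y down, z forward; pixel columns grow to the right and rows downward; lengths in m; the calibration is good to about 2 mm. A picture is of the moment at which its call begins.
- env.finish_job(): hands the job in, once; it reports no verdict.
Trained networks look in the newest picture that a camera, given by its name, has taken for a name from the list of things; names that differ only in an ending like _2 or _b are one class to them, and where a whole thing is asked for, a point or a joint stands for the part that bears it (a point fixed in the world has none). Each returns a list of dicts, best first, with "conf" (0 to 1); they miss things now and then, are a little off and sometimes report something else, mostly with a low value. They report only what shows in the picture. A call takes as long as a camera call. They do not tell look-alikes from the thing itself.
- env.masks_of(camera, thing): "pixels" (420x560 bool, what is visible of it) and "location" ([column, row] in pixels, amid what is visible of it).
The state is a dict: "time": time; "q": joint angles; "qvel": joint speeds; "joint_torque": joint torques, N m; "eef_pos": TCP position; "tcp_rot": TCP orientation; "ft_force": force on the tool from outside, world axes, zero at the start; "moment": the same for the moment, N m; "grip_width": opening from 0.0 (shut) to 1.0 (fully open).
Only numpy, scipy, OpenCV 4.12 (cv2) and the standard library are available. Lean on these libraries where they do the work, as an engineer would, in place of code of your own. Each camera call takes 0.05 s, during which the arm holds its last target.

## Task

Slide the emptied dust tray into the bay under the disc sander until it is fully home, feeling your way gently along the runners inside without forcing it. Then push the sander's bolt all the way across the bay mouth to lock the tray in, and let go of everything. Leave the glue bottle, the sanding block and the hammer where they are.

Things in the scene. Friction and masses are not known exactly. Their poses are not given: they have to be found in the camera images.
- sander: Bench disc sander, fixed: grey plinth 340 deep (x) by 260 wide (y), flat deck 58 high; on it, from 108 behind the front face, a work rest 133 high, the disc, and a motor tower 228 high. Origin: centre of the underside, on the bench. +x is the way the tray goes in; front face at x = -170. More than 22 N between tray and sander bends the runners.
- bay_mouth (a point): Middle of the bay mouth at bench height, on the front face (sander x -170, y 0; axes as the sander's). The mouth is 164 wide, 36 high, its floor is the bench. Hidden under the deck are two rigid parallel runners along x, 28 high, 113 apart. The pair was left anywhere from 12 towards -y to 12 towards +y of centre: this offset can only be felt.
- bay_stop (a point): Middle of the bay's hard end stop at bench height (sander x -16, y 0; axes as the sander's), a flat wall across the bay 154 behind the front face. The tray is home when its leading edge meets it: then the tray's origin is at sander x -91 and the pan's front is 4 inside the front face.
- fence_start (a point): Where the +y runner, a long straight fence, would begin if the runners were centred (sander x -155, y +56.5; axes as the sander's), 15 behind the front face; square end, no flare. It runs to the stop; the pan slides along its -y side. The true fence is this line shifted by the unknown offset of up to 12 either way.
- runner_start (a point): Where the short -y runner would begin if the runners were centred (sander x -105, y -56.5; axes as the sander's), 65 behind the front face; square end, so a pan not held against or within 2 of the fence catches on it. It shifts with the fence. In the first 60 of the bay the tray has room towards -y up to the jamb at y -82.
- tray: Loose dust tray flat on the bench: open steel pan 150 long (x), 110 wide (y), 28 high, walls 4, about 0.3 kg. A steel tongue 30 wide, 6 thick, juts out in front (-x) and carries an upright orange grip block. Origin: centre of the pan's underside. Its leading edge, x = +75, enters the bay first. May be dragged along the bench by its grip.
- tray_handle (a point): Centre of the tray's upright orange grip block: tray x = -135, y = 0, 28 above the bench. The block is 16 (x) by 36 (y) and spans heights 6 to 50. Axes as the tray's.
- bolt (a joint): Travel in m of the steel bolt on the deck's front edge: 0 open, 0.056 fully across (end stop). Slides along the sander's +y, drags with about 2 N, stays where left. Its tongue, 16 wide, hangs 4 to 12 in front of the front face, down to 22 above the bench, from beside the mouth (y -92) to in front of the pan (y -36). A tray not home blocks it.
- bolt_grip (a point): Centre of the bolt's upright red grip, 22 (x) by 14 (y), spanning heights 67 to 103 above the bench; at bolt 0 it is at sander x -152, y -92, and moves with the bolt. Axes as the sander's.
- glue: White glue bottle, diameter 56, 150 high, standing; origin at the centre of its foot. Not to be disturbed.
- sanding_block: Cork and wood sanding block, 50 by 100 by 34 high; origin at the centre of its underside. Not to be disturbed.
- hammer: Hammer lying on the bench along its x axis, about 300 long; not to be disturbed.
Things that resemble listed ones, but are neither listed nor needed, are in the scene too. Leave any blue or brown look-alike of the tray alone.

How it is judged (in metres and radians):
On the way, in this order (a step that is already met when the one before it is completed fails the run):
1. the tray is fully home in the bay, square and flat on the bench, with the bolt still open (x of tray in the frame of sander above -0.094 m and angle between the x axis of tray and the x axis of sander, either way round below 0.06 rad and height (world z) of tray below 0.006 m and value of joint bolt below 0.015 m and y of tray in the frame of sander between -0.018 and 0.018 m), for 0.2 s.
2. the bolt is thrown fully across (value of joint bolt above 0.05 m), for 0.2 s.
At the end, for the whole second after the job is handed in: The tray lies flat and at rest between the runners, within 3 mm of its end stop, no more than 18 mm off the plinth's centre line and square to the sander within 0.06 rad, and the bolt stands at least 50 mm across (x of tray in the frame of sander above -0.094 m and angle between the x axis of tray and the x axis of sander, either way round below 0.06 rad and height (world z) of tray below 0.006 m and angle between tray's own z axis and vertical below 0.05 rad and linear speed of tray below 0.01 m/s and value of joint bolt above 0.05 m and y of tray in the frame of sander between -0.018 and 0.018 m); the robot touches nothing.
It fails at once if the tray is forced: more than 22 N between the tray and the sander (contact force between tray and sander above 22 N).
It fails at once if a bystander is pushed more than 20 mm or knocked over (distance of any of glue, sanding_block, hammer from where it was at the start of the episode above 0.02 m or angle between glue's own z axis and vertical above 0.3 rad).
It also fails if it takes over 59 s, if anything falls off the work surface, if the arm or the gripper's body presses on something with over 40 N, if the wrist force passes 120 N, or if a joint passes its speed limit or range.

## Working session

There is one attempt and no reset: what is moved stays moved. The work goes in short steps, Python scripts to look and compute and a tool call to move; the robot and the scene stay as the last step left them, time stands still between calls to the robot, and variables do not carry over. Pictures are saved under pics/ and viewed, and the job is handed in when it is done.

Besides the shell and the picture viewer there is one more tool, called after "Request:" as name(argument=value, ...), one argument or row to a line, values as JSON. step_arm: Moves the arm, as the interface text tells. Its arguments: {"type":"object","properties":{"deltas":{"type":"array"},"gripper":{"type":"number"}},"required":["deltas"]}

```bash
ls; mkdir -p pics
cat > h.py <<'E'
import numpy as np,cv2
from rig import env
def cam(n):
    c=env.read_camera(n); return c
def save(c,f): cv2.imwrite('pics/'+f,c['image'])
def w(c,u,v,d=None):
    K=c['camera_matrix']; 
    if d is None: d=c['range_z'][int(v),int(u)]
    p=np.array([(u-K[0,2])/K[0,0]*d,(v-K[1,2])/K[1,1]*d,d])
    return np.array(c['attitude'])@p+np.array(c['xyz'])
def cloud(c):
    K=c['camera_matrix'];d=c['range_z'];v,u=np.mgrid[:d.shape[0],:d.shape[1]]
    p=np.stack([(u-K[0,2])/K[0,0]*d,(v-K[1,2])/K[1,1]*d,d],-1)
    P=p@np.array(c['attitude']).T+np.array(c['xyz']); P[d<=0]=np.nan
    return P
E
python3 - <<'E'
from h import *
np.set_printoptions(precision=4,suppress=True)
s=env.get_state();print(s['time'],s['eef_pos'],s['tcp_rot'],s['ft_force'],s['grip_width'],env.grasp_offset)
for n in ['scene','top']:
    c=cam(n);save(c,n+'0.png');print(n,c['xyz'],np.array(c['attitude']).tolist())
    for t in ['sander','tray','tray_handle','bolt','bolt_grip','glue','sanding_block','hammer']:
        for r in env.masks_of(n,t)[:4]:
            l=r['location'];print(t,round(r['conf'],2),l,r['pixels'].sum(),w(c,l[0],l[1]))
E
```

```text
pics
0.0 [ 0.1604 -0.6036  0.2305] [[-0.9664 -0.0005  0.2569]
 [-0.2569  0.0015 -0.9664]
 [ 0.0001 -1.     -0.0016]] [-0.0452 -0.5179  1.0403] 1.0033222710823442 0.0187
scene [ 0.1999 -0.1907  0.992 ] [[0.62870660779604, -0.6959693127695501, 0.3469217735984247], [-0.7775838536562454, -0.5571499402496713, 0.29145719173300627], [-0.00955781600049105, -0.4530018319641409, -0.8914583492179727]]
sander 0.86 [423.9, 300.7] 23450 [ 0.5278 -0.2513  0.1983]
sander 0.35 [349.6, 159.5] 896 [0.753  0.0472 0.0946]
tray 0.95 [149.0, 264.0] 3839 [0.2884 0.2679 0.004 ]
tray 0.92 [271.2, 128.0] 2611 [0.7608 0.2916 0.0036]
tray 0.88 [265.6, 220.9] 3366 [0.5406 0.1292 0.0021]
tray_handle 0.76 [148.9, 264.8] 3974 [0.287  0.2672 0.0028]
tray_handle 0.73 [273.0, 125.6] 2730 [0.7709 0.2936 0.0019]
tray_handle 0.7 [263.8, 219.8] 3546 [0.5392 0.1336 0.0049]
bolt 0.68 [328.1, 274.0] 282 [ 0.4964 -0.0775  0.0938]
bolt_grip 0.67 [329.9, 274.3] 265 [ 0.4966 -0.0814  0.0986]
glue 0.64 [347.8, 164.2] 949 [0.7486 0.0469 0.08  ]
sanding_block 0.75 [260.7, 306.2] 1151 [0.3692 0.0001 0.0312]
hammer 0.67 [151.0, 149.1]
[... 292 characters left out ...]
564  -0.2301  0.1286]
tray 0.69 [192.3, 115.1] 3460 [0.7731 0.3002 0.0033]
tray 0.63 [197.8, 321.1] 3870 [0.2802 0.2701 0.0026]
tray 0.58 [261.4, 214.7] 3555 [0.5286 0.1271 0.0048]
tray_handle 0.88 [258.6, 210.7] 3519 [0.5387 0.1339 0.0008]
tray_handle 0.73 [192.6, 115.9] 3604 [0.7712 0.2994 0.003 ]
tray_handle 0.69 [198.6, 318.6] 3785 [0.286  0.2683 0.0037]
bolt 0.62 [346.4, 224.7] 234 [ 0.5006 -0.0645  0.0696]
bolt_grip 0.67 [350.6, 223.8] 263 [ 0.5022 -0.0731  0.0742]
bolt_grip 0.23 [311.5, 282.0] 961 [0.3719 0.0105 0.0333]
glue 0.79 [289.3, 111.4] 754 [0.7519 0.0672 0.1004]
sanding_block 0.76 [312.0, 281.9] 942 [0.3722 0.0095 0.0338]
hammer 0.81 [109.6, 215.7] 1586 [0.5196 0.4787 0.0232]
```

View pics/scene0.png

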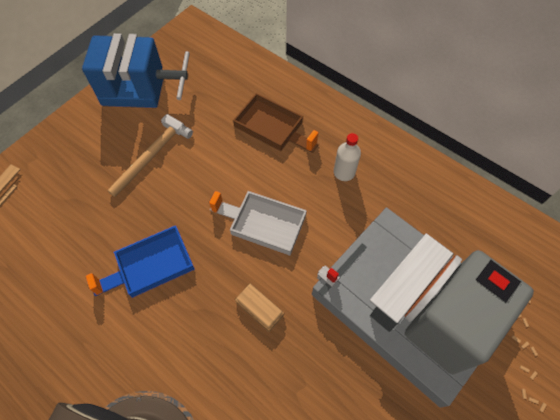

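View pics/top0.png

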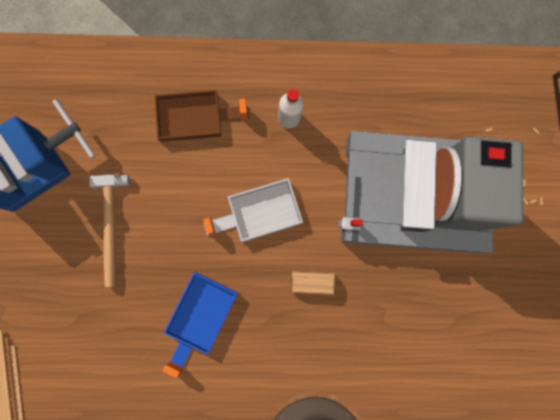

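Run:
```python
from h import *
np.set_printoptions(precision=4,suppress=True)
from scipy import ndimage
D=[];T=[];H=[];B=[]
for n in ['scene','top']:
    c=cam(n);P=cloud(c);I=c['image'].astype(int)
    m=(abs(P[...,2]-.058)<.004)&(P[...,1]<0.0)&(P[...,0]>.35)
    m=ndimage.binary_opening(m,np.ones((3,3)))
    D.append(P[m]);
    q=P[m][:,:2]
    print(n,'deck n',m.sum(),'z med',np.median(P[m][:,2]),cv2.minAreaRect((q*1000).astype(np.float32)))
    hsv=cv2.cvtColor(c['image'],cv2.COLOR_BGR2HSV)
    near=(abs(P[...,0]-.5)<.16)&(abs(P[...,1]-.15)<.15)
    t=near&(hsv[...,1]<60)&(P[...,2]>.02)&(P[...,2]<.034)&(P[...,1]>0.03)
    q=P[t][:,:2];T.append(q);print('rim',t.sum(),cv2.minAreaRect((q*1000).astype(np.float32)))
    o=near&(hsv[...,1]>180)&(hsv[...,0]<13)&(hsv[...,2]>130)&(P[...,2]>.044)&(P[...,2]<.058)
    q=P[o];print('grip top',o.sum(),q.mean(0),cv2.minAreaRect((q[:,:2]*1000).astype(np.float32)))
    r=(hsv[...,1]>150)&((hsv[...,0]<6)|(hsv[...,0]>174))&(P[...,2]>.095)&(P[...,2]<.11)&(P[...,1]<0.)&(P[...,1]>-.13)
    q=P[r];print('red top',r.sum(),q.mean(0),cv2.minAreaRect((q[:,:2]*1000).astype(np.float32)))
    for rr in env.masks_of(n,'sanding_block')[:1]:
        q=P[rr['pixels']];q=q[(q[:,2]>.028)&(q[:,2]<.04)];print('sb',q.mean(0),cv2.minAreaRect((q[:,:2]*1000).astype(np.float32)))
    for rr in env.masks_of(n,'glue')[:1]:
        q=P[rr['pixels']];q=q[(q[:,2]>.028)];print('glue',np.nanmin(q,0),np.nanmax(q,0))
    # front edge fits: for bins of x, max y ; 
    d=P[m]
    xs=np.arange(.49,.72,.01);L=[]
    for x in xs:
        k=d[abs(d[:,0]-x)<.005]
        if len(k)>5: L.append((x,k[:,1].max()))
    L=np.array(L);print(L.T)
    ys=np.arange(-.36,-.07,.015);L=[]
    for y in ys:
        k=d[abs(d[:,1]-y)<.0075]
        if len(k)>5: L.append((y,k[:,0].min(),k[:,0].max()))
    print(np.array(L))
    im=c['image'].copy();im[m]=(0,255,0);im[t]=(255,0,255);im[o]=(255,255,0);cv2.imwrite(f'pics/m_{n}.png',im)
```

```text
scene deck n 7496 z med 0.05680810689374155 ((1023.6278686523438, -250.65208435058594), (341.99822998046875, 1155.4354248046875), 88.51677703857422)
rim 508 ((510.5623779296875, 174.16619873046875), (127.63458251953125, 286.408447265625), 25.633569717407227)
grip top 20 [0.4948 0.2403 0.0482] ((496.13427734375, 239.6769256591797), (36.17594528198242, 11.620552062988281), 0.8702101707458496)
red top 69 [ 0.5016 -0.0848  0.101 ] ((502.29364013671875, -84.67576599121094), (20.481342315673828, 13.094222068786621), 84.11377716064453)
sb [0.3684 0.0031 0.0325] ((369.0173645019531, 4.377620697021484), (95.90605163574219, 45.94635009765625), 87.72702026367188)
glue [0.7425 0.0324 0.0283] [0.7942 0.086  0.1527]
[[ 0.49    0.5     0.51    0.52    0.53    0.54    0.55    0.56    0.57
   0.58    0.59    0.6     0.61    0.62    0.63    0.64    0.65    0.66
   0.67    0.68    0.69    0.7     0.71  ]
 [-0.0788 -0.0969 -0.0971 -0.09   -0.0695 -0.0699 -0.0719 -0.0719 -0.0721
  -0.0726 -0.074  -0.0747 -0.0742 -0.0765 -0.0783 -0.0778 -0.0774 -0.0783
  -0.0797 -0.0816 -0.081  -0.0831 -0.0824]]
[[-0.36  
[... 1455 characters left out ...]
6 -0.0682 -0.0685 -0.0685 -0.0689 -0.0689
  -0.0709 -0.0712 -0.0723 -0.0739 -0.074  -0.0767 -0.0744 -0.0748 -0.0753
  -0.0773 -0.0779 -0.0777 -0.0799 -0.0801]]
[[-0.36    0.4473  0.4908]
 [-0.345   0.4472  0.4931]
 [-0.33    0.4472  0.7059]
 [-0.315   0.4492  0.7081]
 [-0.3     0.4513  0.708 ]
 [-0.285   0.4511  0.7107]
 [-0.27    0.4532  0.7123]
 [-0.255   0.453   0.712 ]
 [-0.24    0.4551  0.7142]
 [-0.225   0.4551  0.7139]
 [-0.21    0.4571  0.7141]
 [-0.195   0.457   0.7158]
 [-0.18    0.4591  0.7177]
 [-0.165   0.459   0.7179]
 [-0.15    0.4611  0.7194]
 [-0.135   0.4629  0.7194]
 [-0.12    0.4631  0.7218]
 [-0.105   0.4629  0.7242]
 [-0.09    0.4648  0.7242]
 [-0.075   0.4646  0.7224]]
```

Run:
```python
import cv2,numpy as np
a=cv2.imread('pics/m_top.png')[60:280,190:460];b=cv2.imread('pics/top0.png')[60:280,190:460]
cv2.imwrite('pics/m1.png',cv2.resize(np.vstack([a,b]),None,fx=1.36,fy=1.36))
```

```text
(no output)
```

View pics/m1.png

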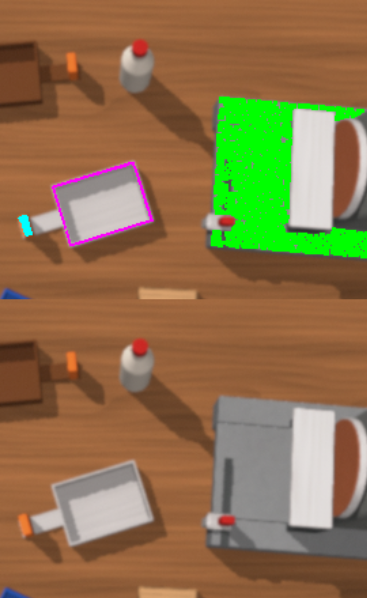

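The tray I want is the grey steel one, at (265,211) in the top view with its grip at (209,226). The look-alikes are the blue one at (201,313) and the brown one at (188,116). The magenta outline in the crop sits on the grey 150x110 pan.

```bash
cat >> h.py <<'E'
np.set_printoptions(precision=4,suppress=True)
SC=np.array([.583,-.2415]);SA=np.radians(-93.8)
SX=np.array([np.cos(SA),np.sin(SA)]);SY=np.array([-SX[1],SX[0]])
def s2w(x,y): return SC+x*SX+y*SY
def w2s(p): d=np.asarray(p)[:2]-SC; return np.array([d@SX,d@SY])
def az(s): z=np.array(s['tcp_rot'])[:,2]; return np.degrees(np.arctan2(z[1],z[0]))
def plan(target,a=None,pos=None):
    s=env.get_state();R=np.array(s['tcp_rot']);p=np.array(s['eef_pos']) if pos is None else pos
    d=R.T@(np.array(target)-p)/.3
    t=0 if a is None else -((a-az(s)+180)%360-180)/45
    print('t',s['time'],'pos',p,'az',round(az(s),2),'delta',d,'turn',round(t,3)); return d,t
E
python3 - <<'E'
from h import *
plan([.40,-.15,.33],18-45);
plan([.497,.2465,.15],18)
E
```

```text
t 1.2 pos [ 0.1605 -0.604   0.2313] az -75.11 delta [-1.1602 -0.3291 -1.2575] turn -1.069
t 1.2 pos [ 0.1605 -0.604   0.2313] az -75.11 delta [-1.8123  0.2709 -2.4518] turn -2.069
```

Request:
step_arm(
  deltas=[
    [-0.58,-0.33,-0.63,-0.9],
    [-0.58,-0.33,-0.63,-0.9],
    [-0.58,-0.33,-0.63,-0.9],
    [-0.58,-0.33,-0.63,-0.9],
    [-0.58,-0.33,-0.63,-0.9],
  ],
  gripper=0,
)

```text
time: 1.82
eef_pos: [0.2822, -0.374, 0.3322]
tcp_rot: [[-0.563, 0.002, 0.826], [-0.826, -0.002, -0.563], [0.001, -1.0, 0.003]]
ft_force: [0.2, -0.9, -0.7]
grip_width: 1.0
```

```bash
python3 -c "
from h import *
plan([.41,-.1,.30],0)
plan([.497,.2465,.15],18)"
```

```text
t 1.825 pos [ 0.2822 -0.374   0.3322] az -34.27 delta [-0.9947  0.1063 -0.1625] turn -0.762
t 1.825 pos [ 0.2822 -0.374   0.3322] az -34.27 delta [-2.1128  0.6044 -0.5745] turn -1.162
```

Request:
step_arm(
  deltas=[
    [-0.99,0.0,-0.16,-0.76],
    [-0.99,0.0,-0.16,-0.76],
    [-0.99,0.0,-0.16,-0.76],
    [-0.99,0.0,-0.16,-0.76],
    [-0.99,0.0,-0.16,-0.76],
    [-0.99,0.0,-0.16,-0.76],
  ],
)

```text
time: 2.58
eef_pos: [0.4106, -0.1012, 0.3307]
tcp_rot: [[-0.0, 0.001, 1.0], [-1.0, 0.0, -0.0], [-0.0, -1.0, 0.001]]
ft_force: [-1.0, -0.2, 1.1]
grip_width: 1.002
```

```bash
python3 -c "
from h import *
plan([.497,.2465,.15],18)"
```

```text
t 2.575 pos [ 0.4106 -0.1012  0.3307] az -0.02 delta [-1.1589  0.6033  0.287 ] turn -0.4
```

Request:
step_arm(
  deltas=[
    [-1,0.5,0.25,-0.4],
    [-1,0.5,0.25,-0.4],
    [-1,0.5,0.25,-0.4],
    [-1,0.5,0.25,-0.4],
    [-1,0.5,0.25,-0.4],
    [-1,0.5,0.25,-0.4],
    [-1,0.5,0.25,-0.4],
  ],
)

```text
time: 3.45
eef_pos: [0.4861, 0.1956, 0.1789]
tcp_rot: [[0.305, -0.003, 0.952], [-0.952, 0.0, 0.305], [-0.001, -1.0, -0.002]]
ft_force: [1.0, 0.1, -0.4]
grip_width: 1.002
```

Run:
```python
from h import *
s=env.get_state();print(s['time'],s['ft_force'])
c=cam('wrist');save(c,'w1.png');P=cloud(c);hsv=cv2.cvtColor(c['image'],cv2.COLOR_BGR2HSV)
o=(hsv[...,1]>180)&(hsv[...,0]<13)&(P[...,2]>.04)&(P[...,2]<.06)
q=P[o];print(o.sum(),q.mean(0),cv2.minAreaRect((q[:,:2]*1000).astype(np.float32)))
plan([.497,.2465,.12],18)
```

```text
3.45 [ 1.0059  0.0827 -0.4133]
16 [0.6589 0.1979 0.0456] ((622.0185546875, 208.06504821777344), (12.173225402832031, 296.7473449707031), 76.20664978027344)
t 3.5 pos [0.4864 0.194  0.1796] az 17.64 delta [-0.156   0.1983  0.0872] turn -0.008
```

View pics/w1.png

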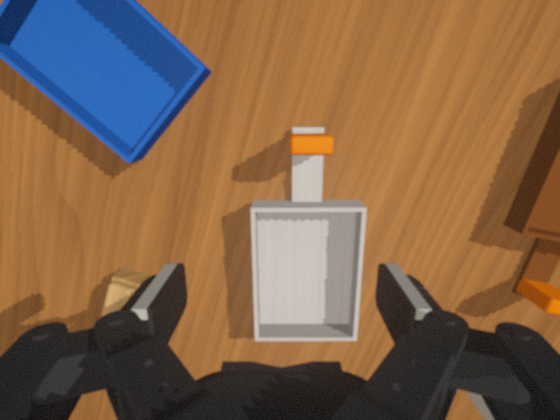

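The wrist view shows the grey tray square in frame, with its orange grip at (312,144). I'll refine the pose from this picture.

Run:
```python
from h import *
c=cam('wrist');P=cloud(c);hsv=cv2.cvtColor(c['image'],cv2.COLOR_BGR2HSV)
sub=np.zeros(P.shape[:2],bool);sub[120:170,270:350]=1
o=sub&(hsv[...,1]>180)&(hsv[...,2]>180)
q=P[o];print(hsv[144,312],np.nanpercentile(q[:,2],[0,50,100]))
q=q[q[:,2]>np.nanmax(q[:,2])-.008];print(len(q),q.mean(0),cv2.minAreaRect((q[:,:2]*1000).astype(np.float32)))
sub[:]=0;sub[190:350,240:375]=1
t=sub&(hsv[...,1]<70)&(P[...,2]>.022)&(P[...,2]<.034)
q=P[t];print(t.sum(),q.mean(0),cv2.minAreaRect((q[:,:2]*1000).astype(np.float32)))
plan([.497,.2465,.12],18)
```

```text
[ 16 212 235] [-0.0007  0.0499  0.0521]
744 [0.4958 0.2478 0.0498] ((496.2283935546875, 247.37185668945312), (34.70557403564453, 14.82619857788086), 17.658687591552734)
2533 [0.5386 0.1217 0.0272] ((537.5399780273438, 118.01670837402344), (110.2442626953125, 151.64132690429688), 17.85274314880371)
t 3.55 pos [0.4867 0.1932 0.1801] az 17.55 delta [-0.1593  0.2     0.0866] turn -0.01
```

Request:
step_arm(
  deltas=[
    [-0.08,0.1,0.042,0],
    [-0.162,0.2,0.085,0],
    [-0.162,0.3,0.085,0],
    [-0.162,0.333,0.085,0],
    [-0.162,0.333,0.085,0],
  ],
)

```text
time: 4.18
eef_pos: [0.4967, 0.247, 0.0808]
tcp_rot: [[0.3, 0.0, 0.954], [-0.954, -0.001, 0.3], [0.001, -1.0, -0.0]]
ft_force: [0.0, 0.2, 0.4]
grip_width: 1.002
```

```bash
python3 -c "
from h import *
print(env.get_state()['ft_force'])
plan([.4962,.2474,.011],17.8)"
```

```text
[0.0301 0.2359 0.3692]
t 4.175 pos [0.4967 0.247  0.0808] az 17.47 delta [-0.0021  0.2325 -0.001 ] turn -0.007
```

Request:
step_arm(
  deltas=[
    [0,0.12,0,-0.007],
    [0,0.21,0,-0.007],
    [0,0.23,0,-0.007],
    [0,0.23,0,-0.007],
  ],
)

```text
time: 4.68
eef_pos: [0.4969, 0.2485, 0.0126]
tcp_rot: [[0.307, 0.001, 0.952], [-0.952, 0.0, 0.307], [0.0, -1.0, 0.001]]
ft_force: [0.2, 1.5, 0.1]
grip_width: 1.0
```

Request:
step_arm(
  deltas=[
    [0,0,0,0],
    [0,0,0,0],
    [0,0,0,0],
    [0,0,0,0],
    [0,0,0,0],
  ],
  gripper=255,
)

```text
time: 5.3
eef_pos: [0.4965, 0.2487, 0.0122]
tcp_rot: [[0.307, 0.001, 0.952], [-0.952, 0.0, 0.307], [0.0, -1.0, 0.001]]
ft_force: [-1.0, -2.1, 5.7]
grip_width: 0.416
```

Run:
```python
from h import *
s=env.get_state();print(s['ft_force'],s['grip_width'])
for n in ['top']:
    c=cam(n);save(c,'g_top.png')
t=s2w(-170-0,0)
p=s2w(-.170-.030-.075-.135,-.02);print(p,w2s(s['eef_pos']))
plan([*p,s['eef_pos'][2]],-3.8)
```

```text
[-1.0314 -2.1272  5.6808] 0.41640012268126736
[0.5902 0.1689] [-0.4834 -0.1188]
t 5.35 pos [0.4965 0.2487 0.0121] az 17.88 delta [0.3489 0.0002 0.2155] turn 0.482
```

Request:
step_arm(
  deltas=[
    [0,-0.002,0,0],
    [0.05,-0.002,0.03,0.08],
    [0.1,-0.002,0.06,0.16],
    [0.15,-0.002,0.09,0.24],
    [0.2,-0.002,0.12,0.32],
    [0.25,-0.002,0.15,0.4],
    [0.3,-0.002,0.18,0.48],
    [0.349,-0.002,0.2155,0.482],
    [0.349,-0.002,0.2155,0.482],
    [0.349,-0.002,0.2155,0.482],
  ],
)

```text
time: 6.6
eef_pos: [0.5917, 0.1663, 0.0122]
tcp_rot: [[-0.069, 0.002, 0.998], [-0.998, -0.002, -0.069], [0.002, -1.0, 0.002]]
ft_force: [3.7, -2.7, 4.4]
grip_width: 0.413
```

```bash
cat >> h.py <<'E'
def trayrect(n='top'):
    c=cam(n);P=cloud(c);hsv=cv2.cvtColor(c['image'],cv2.COLOR_BGR2HSV)
    t=(abs(P[...,0]-.58)<.1)&(hsv[...,1]<60)&(P[...,2]>.02)&(P[...,2]<.034)&(P[...,1]>-.06)&(P[...,1]<.25)
    from scipy import ndimage
    l,k=ndimage.label(ndimage.binary_dilation(t,iterations=2))
    if k>1:
        b=1+np.argmax(ndimage.sum(t,l,range(1,k+1)));t&=l==b
    r=cv2.minAreaRect((P[t][:,:2]*1000).astype(np.float32))
    print(n,t.sum(),r,'centre in sander',w2s(np.array(r[0])/1000)*1000); im=c['image'].copy();im[t]=(255,0,255);cv2.imwrite('pics/tr_%s.png'%n,im); return c
E
python3 - <<'E'
from h import *
s=env.get_state();print(s['time'],s['ft_force'],s['grip_width'],w2s(s['eef_pos']),az(s))
trayrect('top');trayrect('scene')
E
```

```text
6.6 [ 3.7126 -2.6703  4.3558] 0.4131145833729531 [-0.4075 -0.0184] -3.9391800487166657
top 20 ((630.456787109375, -40.007728576660156), (19.16228675842285, 8.09736156463623), 57.69839859008789) centre in sander [-204.1944   33.9988]
scene 310 ((580.5020751953125, 10.287445068359375), (113.36013793945312, 111.2933120727539), 85.99263763427734) centre in sander [-251.0683  -19.1794]
```

View pics/tr_top.png

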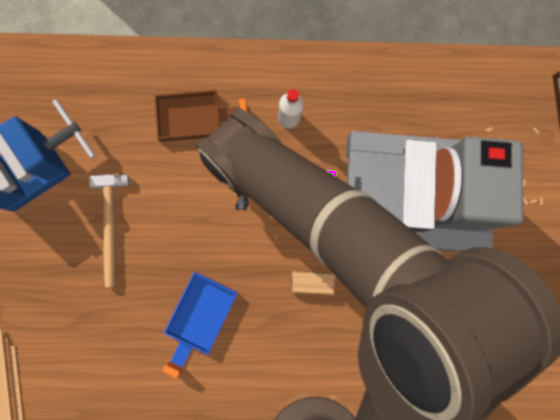

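Request:
step_arm(
  deltas=[
    [0.035,0,0,0],
    [0.07,0,0,0],
    [0.1,0,0,0],
    [0.13,0,0,0],
    [0.15,0,0,0],
  ],
)

```text
time: 7.32
eef_pos: [0.5868, 0.1235, 0.0122]
tcp_rot: [[-0.066, 0.0, 0.998], [-0.998, 0.001, -0.066], [-0.001, -1.0, 0.0]]
ft_force: [1.1, 5.5, 5.6]
grip_width: 0.411
```

Request:
step_arm(
  deltas=[
    [0.02,0,0,0],
    [0.04,0,0,0],
    [0.06,0,0,0],
  ],
)

```text
time: 7.7
eef_pos: [0.5856, 0.1059, 0.0122]
tcp_rot: [[-0.066, 0.0, 0.998], [-0.998, 0.001, -0.066], [-0.001, -1.0, 0.0]]
ft_force: [0.8, 4.9, 5.5]
grip_width: 0.415
```

Run:
```python
from h import *
s=env.get_state();print(s['time'],s['ft_force'],s['grip_width'],w2s(s['eef_pos']),az(s),s['eef_pos'])
```

```text
7.7 [0.8343 4.8522 5.4507] 0.41460900610293344 [-0.3468 -0.0205] -3.7831365546107394 [0.5856 0.1059 0.0122]
```

Request:
step_arm(
  deltas=[
    [0,-0.003,0,0],
    [0,-0.003,0,0],
  ],
)

```text
time: 7.95
eef_pos: [0.5851, 0.1041, 0.0122]
tcp_rot: [[-0.067, -0.002, 0.998], [-0.998, -0.002, -0.067], [0.002, -1.0, -0.002]]
ft_force: [-0.3, -1.3, -0.6]
grip_width: 0.41
```

Request:
step_arm(
  deltas=[
    [0.02,0,0,0],
    [0.04,0,0,0],
    [0.05,0,0,0],
    [0.06,0,0,0],
    [0.06,0,0,0],
  ],
)

```text
time: 8.57
eef_pos: [0.5844, 0.0872, 0.0127]
tcp_rot: [[-0.067, -0.0, 0.998], [-0.998, -0.001, -0.067], [0.001, -1.0, -0.0]]
ft_force: [-0.0, -0.2, -4.2]
grip_width: 0.415
```

Run:
```python
from h import *
s=env.get_state();print(s['time'],s['ft_force'],s['grip_width'],w2s(s['eef_pos']),az(s),s['eef_pos'])
```

```text
8.575 [-0.031  -0.166  -4.2382] 0.41542579386799433 [-0.328  -0.0204] -3.8306367062590247 [0.5844 0.0872 0.0127]
```

Request:
step_arm(
  deltas=[
    [0,0.001,0.006,0],
    [0,0.001,0.012,0],
    [0,0.001,0.018,0],
    [0,0.001,0.018,0],
  ],
)

```text
time: 9.07
eef_pos: [0.5901, 0.0876, 0.0126]
tcp_rot: [[-0.066, 0.0, 0.998], [-0.998, 0.0, -0.066], [-0.0, -1.0, 0.0]]
ft_force: [0.3, -0.1, -3.5]
grip_width: 0.415
```

Request:
step_arm(
  deltas=[
    [0,0,0.004,0],
    [0,0,0.004,0],
  ],
)

```text
time: 9.32
eef_pos: [0.5912, 0.0875, 0.0126]
tcp_rot: [[-0.066, 0.0, 0.998], [-0.998, 0.0, -0.066], [-0.0, -1.0, 0.0]]
ft_force: [-1.3, 0.2, -1.2]
grip_width: 0.412
```

```bash
cat > st.py <<'E'
from h import *
s=env.get_state();f=np.array(s['ft_force']);print(s['time'],'Fs',f[:2]@SX,f[:2]@SY,f[2],'M',np.array(s['moment']),s['grip_width'],'S',w2s(s['eef_pos'])*1000,az(s)+3.8,s['eef_pos'][2])
E
python3 st.py
```

```text
9.325 Fs -0.14362424128967263 -1.3159449346037249 -1.2362070678845443 M [ 0.1834  0.0569 -0.1624] 0.41165686209518654 S [-328.8584  -13.6738] 0.011651645007836997 0.012587472397773237
```

Request:
step_arm(
  deltas=[
    [0,0,0.004,0],
    [0,0,0.004,0],
  ],
)

```text
time: 9.57
eef_pos: [0.5924, 0.0874, 0.0126]
tcp_rot: [[-0.066, 0.0, 0.998], [-0.998, -0.0, -0.066], [-0.0, -1.0, 0.0]]
ft_force: [-0.9, -0.9, -2.4]
grip_width: 0.414
```

Request:
step_arm(
  deltas=[
    [0,0,0.004,0],
    [0,0,0.004,0],
  ],
)

```text
time: 9.82
eef_pos: [0.5936, 0.0873, 0.0126]
tcp_rot: [[-0.066, 0.0, 0.998], [-0.998, -0.0, -0.066], [0.0, -1.0, 0.0]]
ft_force: [-1.7, -0.2, -2.5]
grip_width: 0.416
```

Request:
step_arm(
  deltas=[
    [0,0,0.004,0],
    [0,0,0.004,0],
  ],
)

```text
time: 10.07
eef_pos: [0.5948, 0.0872, 0.0126]
tcp_rot: [[-0.066, 0.0, 0.998], [-0.998, -0.0, -0.066], [0.0, -1.0, 0.0]]
ft_force: [-1.3, 0.1, -2.2]
grip_width: 0.412
```

```bash
python3 st.py
```

```text
10.075 Fs -0.01662402598265013 -1.271302169727832 -2.236309736138635 M [ 0.1508  0.0643 -0.1301] 0.41173790136435345 S [-328.7774   -9.9952] 0.00968345334952847 0.012602628367632346
```

Request:
step_arm(
  deltas=[
    [0,0,0.004,0],
    [0,0,0.004,0],
  ],
)

```text
time: 10.32
eef_pos: [0.5957, 0.0872, 0.0125]
tcp_rot: [[-0.066, -0.0, 0.998], [-0.998, 0.0, -0.066], [0.0, -1.0, -0.0]]
ft_force: [-1.4, 0.6, -3.1]
grip_width: 0.412
```

```bash
python3 st.py
```

```text
10.325 Fs -0.5000832421342547 -1.456747724110429 -3.1044880585910906 M [ 0.2134  0.2766 -0.3346] 0.4124020365923153 S [-328.8398   -9.1534] 0.0005109268063745454 0.012499244353793904
```

Request:
step_arm(
  deltas=[
    [0,0,0.003,0],
    [0,0,0.003,0],
  ],
)

```text
time: 10.58
eef_pos: [0.5962, 0.0873, 0.0124]
tcp_rot: [[-0.066, -0.001, 0.998], [-0.998, 0.0, -0.066], [-0.0, -1.0, -0.001]]
ft_force: [-4.6, 1.5, -1.4]
grip_width: 0.413
```

```bash
python3 st.py
```

```text
10.575 Fs -1.23669594376199 -4.672683015562126 -1.356221643576196 M [ 0.2919  0.7984 -0.7383] 0.4126934494194112 S [-328.9838   -8.6697] -0.009343594481863171 0.012417647210948696
```

Request:
step_arm(
  deltas=[
    [0,0,-0.002,0],
    [0.01,0,-0.002,0],
    [0.02,0,-0.002,0],
    [0.02,0,-0.002,0],
  ],
)

```text
time: 11.08
eef_pos: [0.5955, 0.0817, 0.0126]
tcp_rot: [[-0.066, -0.0, 0.998], [-0.998, 0.001, -0.066], [-0.001, -1.0, -0.0]]
ft_force: [-4.3, 2.4, -2.1]
grip_width: 0.411
```

```bash
python3 st.py
```

```text
11.075 Fs -2.094534898661956 -4.409990655607234 -2.132896568649099 M [ 0.6446  0.7665 -0.5536] 0.41092921436839375 S [-323.3466   -8.9959] 0.03206471866281069 0.012565590996910767
```

Request:
step_arm(
  deltas=[
    [0.005,0,-0.001,0],
    [0.009,0,-0.001,0],
    [0.009,0,-0.001,0],
  ],
)

```text
time: 11.45
eef_pos: [0.5951, 0.0793, 0.0126]
tcp_rot: [[-0.065, 0.0, 0.998], [-0.998, 0.001, -0.065], [-0.001, -1.0, -0.0]]
ft_force: [-2.9, 2.7, -2.9]
grip_width: 0.414
```

```bash
python3 st.py
```

```text
11.45 Fs -2.4626304871575844 -3.1091599797985205 -2.9048436855620245 M [ 0.7039  0.7356 -0.5113] 0.41417869075693475 S [-320.8784   -9.1396] 0.051763114361813134 0.012638657872954276
```

Request:
step_arm(
  deltas=[
    [0.004,0,0,0],
    [0.006,0,0,0],
  ],
)

```text
time: 11.7
eef_pos: [0.595, 0.0776, 0.0126]
tcp_rot: [[-0.065, 0.0, 0.998], [-0.998, 0.001, -0.065], [-0.001, -1.0, -0.0]]
ft_force: [-4.3, 4.2, -2.3]
grip_width: 0.406
```

```bash
python3 st.py
```

```text
11.7 Fs -3.9090364578030403 -4.539597196698986 -2.2784093205420133 M [ 0.8227  0.6568 -0.5709] 0.4061786541817239 S [-319.2205   -9.1557] 0.05687934158575603 0.012645421688341561
```

Request:
step_arm(
  deltas=[
    [0.003,0,-0.0015,0],
    [0.005,0,-0.0015,0],
  ],
)

```text
time: 11.95
eef_pos: [0.5948, 0.0755, 0.0127]
tcp_rot: [[-0.066, 0.0, 0.998], [-0.998, 0.0, -0.066], [-0.0, -1.0, 0.0]]
ft_force: [-2.9, 2.6, -1.8]
grip_width: 0.409
```

```bash
python3 st.py
```

```text
11.95 Fs -2.4143656939036733 -3.0835433445163667 -1.816235571905191 M [ 0.8299  0.53   -0.4032] 0.409246859338159 S [-317.1082   -9.2604] 0.03891804081178929 0.01269620512455746
```

Request:
step_arm(
  deltas=[
    [0.003,0,0,0],
    [0.005,0,0,0],
  ],
)

```text
time: 12.2
eef_pos: [0.5947, 0.0736, 0.0126]
tcp_rot: [[-0.066, 0.0, 0.998], [-0.998, -0.0, -0.066], [0.0, -1.0, 0.0]]
ft_force: [-2.4, 2.4, -2.7]
grip_width: 0.416
```

```bash
python3 st.py
```

```text
12.2 Fs -2.18880163608 -2.5873591586168736 -2.736403426093416 M [ 0.6203  0.4669 -0.3373] 0.4160403297819831 S [-315.1821   -9.216 ] 0.014134440527460601 0.01262304847443061
```

Lead edge should now be near the runner start, so I'm moving in small increments.

Request:
step_arm(
  deltas=[
    [0.004,0,0,0],
    [0.007,0,0,0],
  ],
)

```text
time: 12.45
eef_pos: [0.5945, 0.0714, 0.0126]
tcp_rot: [[-0.066, 0.0, 0.998], [-0.998, -0.0, -0.066], [0.0, -1.0, 0.0]]
ft_force: [-2.7, 2.9, -2.4]
grip_width: 0.413
```

```bash
python3 st.py
```

```text
12.45 Fs -2.6920806538904793 -2.892396171881061 -2.4164341205404156 M [ 0.654   0.3842 -0.2038] 0.41296062665251987 S [-312.9751   -9.2656] 0.00932587891140324 0.01258059297543973
```

Request:
step_arm(
  deltas=[
    [0.004,0,0,0],
    [0.007,0,0,0],
  ],
)

```text
time: 12.7
eef_pos: [0.5943, 0.0694, 0.0126]
tcp_rot: [[-0.066, 0.0, 0.998], [-0.998, -0.0, -0.066], [0.0, -1.0, 0.0]]
ft_force: [-1.9, 1.8, -3.1]
grip_width: 0.415
```

```bash
python3 st.py
```

```text
12.7 Fs -1.70704305629488 -1.968410326564162 -3.123720888241328 M [ 0.6894  0.3441 -0.2835] 0.4147507486672633 S [-310.919    -9.3061] 0.009075946611254881 0.012595099317404403
```

Request:
step_arm(
  deltas=[
    [0.004,0,0,0],
    [0.007,0,0,0],
  ],
)

```text
time: 12.95
eef_pos: [0.5941, 0.0673, 0.0126]
tcp_rot: [[-0.066, 0.0, 0.998], [-0.998, -0.0, -0.066], [0.0, -1.0, 0.0]]
ft_force: [-1.7, 2.3, -1.8]
grip_width: 0.41
```

```bash
python3 st.py
```

```text
12.95 Fs -2.1860568303183783 -1.8019545258881995 -1.7528021753474565 M [ 0.6566  0.3618 -0.213 ] 0.4103850752302814 S [-308.8672   -9.3451] 0.011466532971868837 0.012599579793159389
```

Request:
step_arm(
  deltas=[
    [0.004,0,0,0],
    [0.008,0,0,0],
    [0.01,0,0,0],
  ],
)

```text
time: 13.32
eef_pos: [0.5939, 0.0643, 0.0126]
tcp_rot: [[-0.066, 0.0, 0.998], [-0.998, -0.0, -0.066], [0.0, -1.0, 0.0]]
ft_force: [-1.7, 2.2, -3.1]
grip_width: 0.414
```

```bash
python3 st.py
```

```text
13.325 Fs -2.132066817394474 -1.8045796410833996 -3.1025510264940306 M [ 0.6476  0.357  -0.2098] 0.4137184656470463 S [-305.8407   -9.3426] 0.003363815332468878 0.012569825351406803
```

Request:
step_arm(
  deltas=[
    [0.005,0,0,0],
    [0.01,0,0,0],
    [0.015,0,0,0],
  ],
)

```text
time: 13.7
eef_pos: [0.5936, 0.0598, 0.0126]
tcp_rot: [[-0.066, 0.0, 0.998], [-0.998, -0.0, -0.066], [0.0, -1.0, 0.0]]
ft_force: [-3.0, 2.3, -2.7]
grip_width: 0.411
```

```bash
python3 st.py
```

```text
13.7 Fs -2.1149283875521885 -3.1907808953804246 -2.679299876451062 M [ 0.6002  0.2776 -0.2241] 0.41143190775167093 S [-301.3747   -9.3804] 0.009875638889536908 0.012593309243859967
```

Request:
step_arm(
  deltas=[
    [0.007,0,0,0],
    [0.014,0,0,0],
    [0.021,0,0,0],
    [0.028,0,0,0],
    [0.035,0,0,0],
  ],
)

```text
time: 14.32
eef_pos: [0.5929, 0.0493, 0.0125]
tcp_rot: [[-0.066, -0.0, 0.998], [-0.998, -0.0, -0.066], [0.0, -1.0, -0.0]]
ft_force: [-1.7, 2.3, -1.5]
grip_width: 0.415
```

```bash
python3 st.py
```

```text
14.325 Fs -2.189137645000323 -1.8195188638343234 -1.4683296633685334 M [ 0.598   0.3997 -0.2631] 0.4147749077399466 S [-290.8401   -9.4288] 0.01037961597346726 0.012548456146453772
```

Request:
step_arm(
  deltas=[
    [0.007,0,0,0],
    [0.014,0,0,0],
    [0.021,0,0,0],
    [0.028,0,0,0],
    [0.035,0,0,0],
  ],
)

```text
time: 14.95
eef_pos: [0.5921, 0.0389, 0.0126]
tcp_rot: [[-0.066, -0.0, 0.998], [-0.998, 0.0, -0.066], [0.0, -1.0, -0.0]]
ft_force: [-2.7, 2.3, -3.0]
grip_width: 0.413
```

```bash
python3 st.py
```

```text
14.95 Fs -2.1183128933228965 -2.8941925763069407 -2.9565131125061392 M [ 0.6955  0.4888 -0.2354] 0.41329774299237904 S [-280.4027   -9.4739] 0.010919527391380246 0.012559523635920309
```

Request:
step_arm(
  deltas=[
    [0.008,0,0,0],
    [0.016,0,0,0],
    [0.024,0,0,0],
    [0.032,0,0,0],
    [0.04,0,0,0],
    [0.05,0,0,0],
  ],
)

```text
time: 15.7
eef_pos: [0.5911, 0.024, 0.0126]
tcp_rot: [[-0.066, -0.0, 0.998], [-0.998, 0.0, -0.066], [-0.0, -1.0, -0.0]]
ft_force: [-3.6, 2.5, -3.5]
grip_width: 0.411
```

```bash
python3 st.py
```

```text
15.7 Fs -2.220567233148415 -3.744523095543571 -3.5154308013209383 M [ 0.7767  0.6398 -0.2895] 0.411232083662461 S [-265.4442   -9.5328] 0.01964740313654545 0.01255011669067108
```

Request:
step_arm(
  deltas=[
    [0.008,0,0,0],
    [0.016,0,0,0],
    [0.024,0,0,0],
    [0.032,0,0,0],
    [0.04,0,0,0],
    [0.05,0,0,0],
  ],
)

```text
time: 16.45
eef_pos: [0.59, 0.0091, 0.0125]
tcp_rot: [[-0.066, -0.0, 0.998], [-0.998, 0.0, -0.066], [-0.0, -1.0, -0.0]]
ft_force: [-4.1, 3.7, -2.6]
grip_width: 0.414
```

```bash
python3 st.py
```

```text
16.45 Fs -3.415414748884601 -4.3057621331707585 -2.627313951757545 M [ 0.8404  0.7171 -0.2758] 0.41382547269678865 S [-250.4936   -9.5751] 0.025014700615630492 0.012541777285431873
```

Request:
step_arm(
  deltas=[
    [0.008,0,-0.001,0],
    [0.016,0,-0.002,0],
    [0.024,0,-0.002,0],
    [0.032,0,-0.002,0],
    [0.04,0,-0.002,0],
    [0.05,0,-0.002,0],
  ],
)

```text
time: 17.2
eef_pos: [0.5888, -0.0061, 0.0127]
tcp_rot: [[-0.066, 0.0, 0.998], [-0.998, -0.0, -0.066], [0.0, -1.0, 0.0]]
ft_force: [-1.0, 1.9, -2.0]
grip_width: 0.413
```

```bash
python3 st.py
```

```text
17.2 Fs -1.8060125691482098 -1.0917844276738198 -1.9720823735420514 M [ 0.5641  0.2186 -0.0489] 0.4126310534529404 S [-235.2323   -9.7838] 0.013910377757567538 0.012654830660296018
```

Request:
step_arm(
  deltas=[
    [0.004,0,0,0],
    [0.008,0,0,0],
    [0.01,0,0,0],
  ],
)

```text
time: 17.58
eef_pos: [0.5886, -0.009, 0.0126]
tcp_rot: [[-0.066, 0.0, 0.998], [-0.998, -0.0, -0.066], [0.0, -1.0, 0.0]]
ft_force: [0.4, 1.4, -2.8]
grip_width: 0.411
```

```bash
python3 st.py
```

```text
17.575 Fs -1.3772013085295938 0.31893350502154255 -2.7512368426960854 M [ 0.3742  0.0891 -0.0328] 0.41082157536593006 S [-232.3872   -9.7856] 0.009446689943407804 0.012649984914547552
```

Request:
step_arm(
  deltas=[
    [0.003,0,0,0],
    [0.006,0,0,0],
  ],
)

```text
time: 17.82
eef_pos: [0.5885, -0.0107, 0.0126]
tcp_rot: [[-0.066, 0.0, 0.998], [-0.998, -0.0, -0.066], [0.0, -1.0, 0.0]]
ft_force: [0.1, 0.4, -1.7]
grip_width: 0.415
```

```bash
python3 st.py
```

```text
17.825 Fs -0.3863147352431428 0.039614084521156265 -1.7444113708029219 M [ 0.4354  0.0411 -0.0192] 0.41452002233989543 S [-230.6353   -9.8226] 0.014844905351954818 0.012647083818441367
```

Request:
step_arm(
  deltas=[
    [0.002,0,0,0],
    [0.004,0,0,0],
  ],
)

```text
time: 18.08
eef_pos: [0.5884, -0.012, 0.0126]
tcp_rot: [[-0.066, 0.0, 0.998], [-0.998, -0.0, -0.066], [0.0, -1.0, 0.0]]
ft_force: [-0.3, 0.4, -2.3]
grip_width: 0.413
```

```bash
python3 st.py
```

```text
18.075 Fs -0.3639174425837378 -0.2965026448176581 -2.276299275456667 M [ 0.3874 -0.0547  0.0128] 0.41326306342807617 S [-229.3751   -9.8356] 0.010815169641893885 0.012635133633784604
```

Request:
step_arm(
  deltas=[
    [0.002,0,0,0],
    [0.004,0,0,0],
  ],
)

```text
time: 18.32
eef_pos: [0.5883, -0.0131, 0.0126]
tcp_rot: [[-0.066, 0.0, 0.998], [-0.998, -0.0, -0.066], [0.0, -1.0, 0.0]]
ft_force: [0.7, 0.6, -2.4]
grip_width: 0.418
```

```bash
python3 st.py
```

```text
18.325 Fs -0.6590009314910346 0.6626811652934659 -2.4357084022791593 M [ 0.3592 -0.0562  0.0085] 0.4175600631946608 S [-228.2211   -9.8607] 0.013527693073760894 0.01263521544797911
```

Request:
step_arm(
  deltas=[
    [0.002,0,0,0],
    [0.004,0,0,0],
  ],
)

```text
time: 18.58
eef_pos: [0.5882, -0.0141, 0.0126]
tcp_rot: [[-0.066, 0.0, 0.998], [-0.998, 0.0, -0.066], [-0.0, -1.0, 0.0]]
ft_force: [-0.3, 1.9, -2.5]
grip_width: 0.416
```

```bash
python3 st.py
```

```text
18.575 Fs -1.8910181674467759 -0.4566330320050507 -2.505264788955984 M [ 0.5913 -0.0779  0.0194] 0.4159405030689377 S [-227.2632   -9.9007] 0.016584944699688187 0.012635951605278754
```

Request:
step_arm(
  deltas=[
    [0.002,0,0,0],
    [0.003,0,0,0],
  ],
)

```text
time: 18.82
eef_pos: [0.5881, -0.0141, 0.0127]
tcp_rot: [[-0.065, 0.0, 0.998], [-0.998, 0.001, -0.065], [-0.001, -1.0, 0.0]]
ft_force: [-0.6, 6.2, -2.2]
grip_width: 0.419
```

```bash
python3 st.py
```

```text
18.825 Fs -6.162433978560559 -1.0071505443922997 -2.24736280089874 M [ 1.1855 -0.0218 -0.0185] 0.4191839839213789 S [-227.2167  -10.0231] 0.05604174043343457 0.01267959936747532
```

Request:
step_arm(
  deltas=[
    [0,0.001,0,0],
    [0,0.001,0,0],
    [0,0.001,0,0],
  ],
)

```text
time: 19.2
eef_pos: [0.588, -0.0141, 0.0124]
tcp_rot: [[-0.065, 0.0, 0.998], [-0.998, 0.001, -0.065], [-0.001, -1.0, 0.0]]
ft_force: [-1.0, 5.0, -2.4]
grip_width: 0.419
```

```bash
python3 st.py
```

```text
19.2 Fs -4.913027463531748 -1.308124542607993 -2.4353145241192924 M [ 1.0374  0.0921 -0.0544] 0.41866535517083164 S [-227.208   -10.0588] 0.05804349708094492 0.012415223863230546
```

Request:
step_arm(
  deltas=[
    [0,0,0,0],
    [0,0,0,0],
    [0,0,0,0],
    [0,0,0,0],
    [0,0,0,0],
  ],
  gripper=0,
)

```text
time: 19.82
eef_pos: [0.588, -0.0152, 0.0123]
tcp_rot: [[-0.066, 0.0, 0.998], [-0.998, -0.0, -0.066], [0.0, -1.0, 0.0]]
ft_force: [0.3, -0.1, 0.1]
grip_width: 0.999
```

```bash
python3 st.py
python3 - <<'E'
from h import *
c=cam('scene');save(c,'s2.png');c=cam('wrist');save(c,'w2.png')
E
```

```text
19.825 Fs 0.1268381484128283 0.3182556250630548 0.11553972478486671 M [-0.0257 -0.0948 -0.0194] 0.9993691326928442 S [-226.0911   -9.9745] 0.006672587502972505 0.01231609580513076
```

View pics/s2.png

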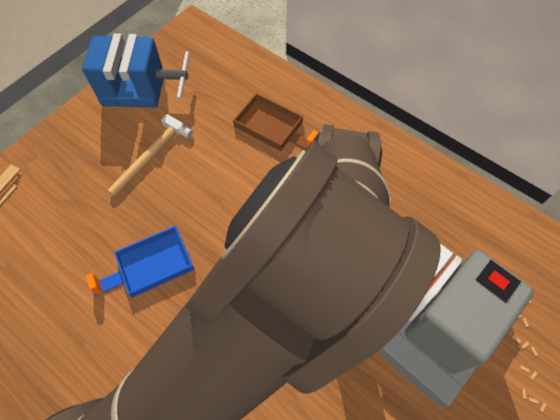

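View pics/w2.png

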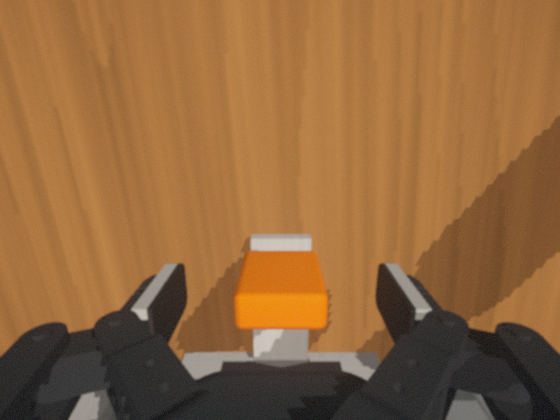

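Request:
step_arm(
  deltas=[
    [0,-0.15,0,0],
    [0,-0.35,0,0],
    [0,-0.5,0,0],
    [0,-0.6,0,0],
    [-0.1,-0.6,0,0],
    [-0.2,-0.6,0,0],
    [-0.2,-0.6,0,0],
  ],
)

```text
time: 20.8
eef_pos: [0.5917, 0.0479, 0.1927]
tcp_rot: [[-0.062, 0.0, 0.998], [-0.998, 0.001, -0.062], [-0.001, -1.0, 0.0]]
ft_force: [-1.1, -0.2, 0.1]
grip_width: 0.999
```

```bash
python3 - <<'E'
from h import *
c=cam('wrist');save(c,'w3.png');P=cloud(c);hsv=cv2.cvtColor(c['image'],cv2.COLOR_BGR2HSV)
for lo,hi,zl,zh,name in ((8,22,.044,.056,'orange'),):
    o=(hsv[...,1]>180)&(hsv[...,0]>=lo)&(hsv[...,0]<hi)&(P[...,2]>zl)&(P[...,2]<zh)&(abs(P[...,0]-.59)<.06)
    q=P[o];r=cv2.minAreaRect((q[:,:2]*1000).astype(np.float32));print(name,o.sum(),r,w2s(np.array(r[0])/1000)*1000)
o=(hsv[...,1]>150)&((hsv[...,0]<6)|(hsv[...,0]>174))&(P[...,2]>.095)&(P[...,2]<.11)
q=P[o];
if len(q): r=cv2.minAreaRect((q[:,:2]*1000).astype(np.float32));print('red',o.sum(),r,w2s(np.array(r[0])/1000)*1000)
m=(abs(P[...,2]-.058)<.004); q=P[m][:,:2];sx=np.array([w2s(p) for p in q]);print('deck front x', [ (y,np.percentile(sx[abs(sx[:,1]-y)<.004][:,0],1)) for y in (-.06,-.03,0,.03,.06) if (abs(sx[:,1]-y)<.004).sum()>5])
p=s2w(-.152,-.128);plan([*p,.16],-3.8)
E
python3 st.py
```

```text
orange 531 ((587.4849853515625, -14.10107135772705), (14.578609466552734, 35.899932861328125), 85.82146453857422) [-227.1962  -10.5955]
red 364 ((503.072998046875, -82.19136047363281), (20.701873779296875, 12.843364715576172), 84.4205322265625) [-153.6613  -90.3093]
deck front x [(-0.06, np.float64(-0.16999525134979404)), (-0.03, np.float64(-0.17002562335952698)), (0, np.float64(-0.16965400176690157)), (0.03, np.float64(-0.1697544606150821)), (0.06, np.float64(-0.16997551718324716))]
t 20.85 pos [0.5918 0.0458 0.1923] az -3.65 delta [ 0.45    0.1077 -0.3936] turn 0.003
20.85 Fs 0.47155879175952214 0.012814012719963571 0.34928814200411284 M [-0.0396 -0.0154  0.072 ] 1.0009945900983122 S [-287.2945  -10.2626] 0.14536738914139358 0.19232178500986358
```

View pics/w3.png

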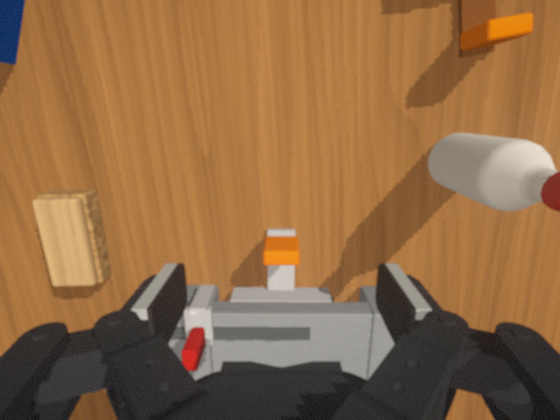

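Request:
step_arm(
  deltas=[
    [0.1,0,-0.1,0],
    [0.2,0,-0.2,0],
    [0.32,0,-0.3,0],
    [0.45,0,-0.4,0],
    [0.45,0,-0.4,0],
    [0.45,0,-0.4,0],
  ],
  gripper=255,
)

```text
time: 21.6
eef_pos: [0.4636, -0.0827, 0.1926]
tcp_rot: [[-0.068, 0.001, 0.998], [-0.998, -0.0, -0.068], [0.0, -1.0, 0.001]]
ft_force: [1.0, 0.1, -0.2]
grip_width: -0.002
```

```bash
python3 st.py
python3 - <<'E'
from h import *
c=cam('wrist');save(c,'w4.png')
p=s2w(-.152,-.128);plan([*p,.083],-3.8)
E
```

```text
21.6 Fs -0.15606469246807853 1.0372822748546504 -0.17782117868942937 M [-0.0237  0.035  -0.0283] -0.002183346209595669 S [-150.499 -129.626] -0.09073589097133761 0.1925743917147019
t 21.65 pos [ 0.464  -0.082   0.1925] az -3.8 delta [-0.0022  0.3651  0.0042] turn 0.0
```

View pics/w4.png

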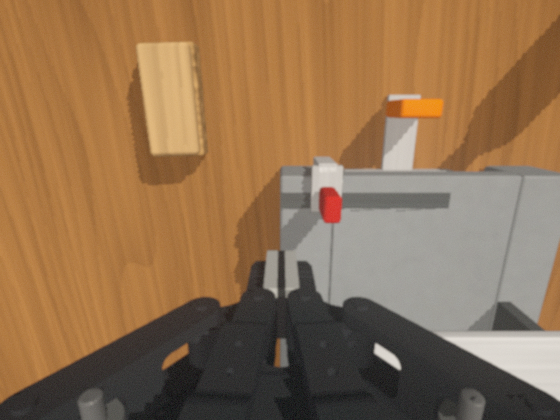

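Request:
step_arm(
  deltas=[
    [0,0.15,0,0],
    [0,0.28,0,0],
    [0,0.36,0,0],
    [0,0.36,0,0],
  ],
)

```text
time: 22.15
eef_pos: [0.4628, -0.0806, 0.0828]
tcp_rot: [[-0.064, -0.003, 0.998], [-0.998, 0.002, -0.064], [-0.002, -1.0, -0.003]]
ft_force: [-0.4, 0.5, 0.9]
grip_width: -0.001
```

Request:
step_arm(
  deltas=[
    [0,0,0.01,0],
    [0,0,0.02,0],
    [0,0,0.03,0],
    [0,0,0.04,0],
    [0,0,0.05,0],
  ],
)

```text
time: 22.78
eef_pos: [0.4786, -0.0832, 0.0845]
tcp_rot: [[-0.066, 0.0, 0.998], [-0.998, -0.0, -0.066], [0.0, -1.0, 0.0]]
ft_force: [0.4, -0.8, -0.3]
grip_width: 0.001
```

```bash
python3 st.py
```

```text
22.775 Fs 0.8024547622362882 0.48967529810402743 -0.3091836772965791 M [-0.0084 -0.0189 -0.0234] 0.0006900819771760546 S [-151.0674 -114.6811] -0.0008365837278749844 0.08447352636698308
```

Request:
step_arm(
  deltas=[
    [0,0,0.015,0],
    [0,0,0.03,0],
    [0,0,0.045,0],
    [0,0,0.06,0],
    [0,0,0.075,0],
    [0,0,0.09,0],
    [0,0,0.105,0],
    [0,0,0.12,0],
  ],
)

```text
time: 23.78
eef_pos: [0.5144, -0.0855, 0.0842]
tcp_rot: [[-0.066, -0.0, 0.998], [-0.998, -0.0, -0.066], [0.0, -1.0, -0.0]]
ft_force: [-1.9, -0.9, 0.6]
grip_width: 0.001
```

```bash
python3 st.py
```

```text
23.775 Fs 1.0335824752518437 -1.8430788064630446 0.6048693324336163 M [-0.154   0.4666 -0.0505] 0.0005540104451666107 S [-151.0735  -78.7417] 0.007918292511550185 0.08421615657095578
```

Pushing the bolt against about 2 N drag, as expected.

Request:
step_arm(
  deltas=[
    [0,0,0.015,0],
    [0,0,0.03,0],
    [0,0,0.045,0],
    [0,0,0.05,0],
  ],
)

```text
time: 24.28
eef_pos: [0.5295, -0.0865, 0.0842]
tcp_rot: [[-0.066, 0.0, 0.998], [-0.998, -0.0, -0.066], [0.0, -1.0, 0.0]]
ft_force: [-2.3, -1.1, 0.5]
grip_width: 0.002
```

Request:
step_arm(
  deltas=[
    [0,0,0.005,0],
    [0,0,0.01,0],
  ],
)

```text
time: 24.52
eef_pos: [0.5322, -0.0867, 0.0843]
tcp_rot: [[-0.066, -0.0, 0.998], [-0.998, -0.0, -0.066], [0.0, -1.0, -0.0]]
ft_force: [-2.5, -2.2, -0.8]
grip_width: -0.002
```

```bash
python3 st.py
```

```text
24.525 Fs 2.333429076496358 -2.3189934636083263 -0.8384438437323252 M [-0.3403  0.4334 -0.0344] -0.0016454587983282022 S [-151.0748  -60.9577] -0.0008342567990005101 0.0842686078121909
```

Request:
step_arm(
  deltas=[
    [0,0,0.004,0],
    [0,0,0.007,0],
  ],
)

```text
time: 24.78
eef_pos: [0.5343, -0.0868, 0.0843]
tcp_rot: [[-0.066, -0.0, 0.998], [-0.998, -0.0, -0.066], [0.0, -1.0, -0.0]]
ft_force: [-2.5, -1.1, -0.0]
grip_width: -0.0
```

Request:
step_arm(
  deltas=[
    [0,0,0.004,0],
    [0,0,0.005,0],
  ],
)

```text
time: 25.02
eef_pos: [0.5359, -0.0869, 0.0843]
tcp_rot: [[-0.066, 0.0, 0.998], [-0.998, 0.0, -0.066], [-0.0, -1.0, 0.0]]
ft_force: [-2.4, -1.2, 0.1]
grip_width: -0.005
```

```bash
python3 st.py
```

```text
25.025 Fs 1.3338792228671401 -2.3527833920127468 0.1297206571785816 M [-0.276   0.422   0.0196] -0.005024611363465996 S [-151.1778  -57.2793] 0.010235172986421848 0.0842579451337981
```

Request:
step_arm(
  deltas=[
    [0,0,0.004,0],
    [0,0,0.006,0],
  ],
)

```text
time: 25.28
eef_pos: [0.536, -0.0869, 0.0842]
tcp_rot: [[-0.066, -0.003, 0.998], [-0.998, -0.0, -0.066], [0.001, -1.0, -0.003]]
ft_force: [-9.5, 0.0, 6.3]
grip_width: 0.006
```

Request:
step_arm(
  deltas=[
    [0,0,0.004,0],
    [0,0,0.006,0],
  ],
)

```text
time: 25.52
eef_pos: [0.5362, -0.0868, 0.0841]
tcp_rot: [[-0.066, -0.006, 0.998], [-0.998, -0.001, -0.066], [0.001, -1.0, -0.006]]
ft_force: [-15.3, 0.8, 12.0]
grip_width: 0.001
```

Request:
step_arm(
  deltas=[
    [0,0,0.004,0],
    [0,0,0.005,0],
  ],
)

```text
time: 25.78
eef_pos: [0.5363, -0.0868, 0.084]
tcp_rot: [[-0.066, -0.009, 0.998], [-0.998, -0.001, -0.066], [0.002, -1.0, -0.009]]
ft_force: [-19.9, 1.0, 15.3]
grip_width: 0.002
```

```bash
python3 st.py
```

```text
25.775 Fs 0.3527092451257875 -19.90926922472895 15.345980068973299 M [ 0.1121  3.9374 -0.0279] 0.0021867888648535025 S [-151.2249  -56.8526] 0.025923669075412104 0.08402051130171355
```

The bolt is hard against its stop. Backing away now.

Request:
step_arm(
  deltas=[
    [0,0,-0.02,0],
    [0,0,-0.05,0],
    [0,0,-0.1,0],
    [0,-0.1,-0.12,0],
    [0,-0.25,-0.12,0],
    [0,-0.4,-0.12,0],
    [-0.15,-0.5,-0.12,0],
    [-0.3,-0.5,-0.12,0],
    [-0.45,-0.5,-0.12,0],
    [-0.45,-0.5,-0.12,0],
  ],
)

```text
time: 27.02
eef_pos: [0.5131, 0.0541, 0.2347]
tcp_rot: [[-0.06, 0.001, 0.998], [-0.998, 0.001, -0.06], [-0.002, -1.0, 0.001]]
ft_force: [-0.1, -0.2, -0.7]
grip_width: 0.0
```

```bash
python3 st.py
python3 - <<'E'
from h import *
c=cam('wrist');save(c,'w5.png');P=cloud(c);hsv=cv2.cvtColor(c['image'],cv2.COLOR_BGR2HSV)
o=(hsv[...,1]>180)&(hsv[...,0]>=8)&(hsv[...,0]<22)&(P[...,2]>.044)&(P[...,2]<.056)&(abs(P[...,0]-.59)<.06)
for n,o in (('orange',o),('red',(hsv[...,1]>150)&((hsv[...,0]<6)|(hsv[...,0]>174))&(P[...,2]>.095)&(P[...,2]<.11)&(P[...,1]<0))):
    q=P[o]
    if len(q): r=cv2.minAreaRect((q[:,:2]*1000).astype(np.float32));print(n,o.sum(),r,w2s(np.array(r[0])/1000)*1000)
for n in ('top','scene'):
    c=cam(n);save(c,n+'5.png');P=cloud(c)
    for t in ('glue','sanding_block','hammer'):
        for r in env.masks_of(n,t)[:1]: l=r['location'];print(n,t,l,w(c,*l))
E
```

```text
27.025 Fs 0.17957284609077467 -0.053818254953295695 -0.6580491878457683 M [-0.0405 -0.0181  0.0541] 0.0002904127182706339 S [-290.3327  -89.2924] 0.3742456170654642 0.23468134472367008
orange 418 ((587.3780517578125, -13.919244766235352), (14.375356674194336, 35.8287467956543), 82.369384765625) [-227.3706  -10.7142]
top glue [290.6, 110.9] [0.7513 0.0646 0.1056]
top sanding_block [112.0, 218.3] [0.5141 0.4744 0.0188]
top hammer [114.7, 218.5] [0.5142 0.4699 0.0135]
scene glue [349.6, 160.4] [0.7516 0.0461 0.0936]
scene sanding_block [262.2, 309.0] [ 0.3662 -0.0067  0.0336]
scene hammer [163.7, 137.9] [0.5531 0.4832 0.0187]
```

View pics/w5.png

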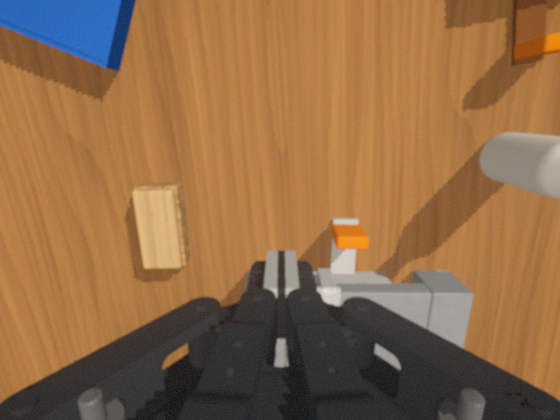

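View pics/scene5.png

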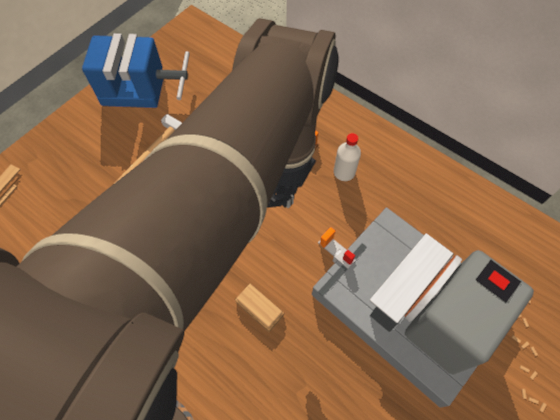

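Run:
```python
from h import *
c=cam('scene');P=cloud(c);hsv=cv2.cvtColor(c['image'],cv2.COLOR_BGR2HSV)
o=(hsv[...,1]>150)&((hsv[...,0]<6)|(hsv[...,0]>174))&(P[...,2]>.095)&(P[...,2]<.11)&(P[...,1]<0)&(P[...,1]>-.13)
q=P[o];r=cv2.minAreaRect((q[:,:2]*1000).astype(np.float32));print(o.sum(),r,w2s(np.array(r[0])/1000)*1000, w2s([.5023,-.0847])*1000)
```

```text
64 ((556.0925903320312, -88.32884216308594), (20.801227569580078, 12.552583694458008), 87.68189239501953) [-151.0511  -36.9995] [-151.107   -90.9143]
```

```bash
python3 -c "
from h import *
print(env.finish_job())"
```

```text
the job is handed in; nothing more can be done
None
```

The tray is home in the bay, the bolt is thrown across, and the arm has let go of everything. I handed the job in at about 27 s, and the hand-in gave no verdict.

**Tray:** I dragged the grey tray by its grip into the mouth, kept towards -y. I then felt sideways for the fence and met it with the tray centre near y = -9 mm, at about 4.7 N. From there I slid along it with about 1–4.5 N of side load until it stopped. At the stop the wrist force along the bay was about 6 N.

**Bolt:** I pushed it with closed fingers until it hit its end stop at about 20 N, then backed well away.

**Last checks:**
- **Tray position:** the grip block measured sander x about -227.3 mm, against -226 mm expected. The same view put the bolt grip about 1.7 mm short in x, so this fits the tray being home.
- **Tray centre line:** the grip block measured y about -10.7 mm, inside the 18 mm limit.
- **Bolt travel:** the camera measured about 54 mm.
- **Bystanders:** the scene camera found the glue bottle and sanding block in place. It saw only part of the hammer past the arm, but nothing went near it.

**Disagreements:**
- The last wrist picture gave the grip block's angle about 4° off square. An earlier one and the tool's heading at the stop were both within 0.4°. I took the last one as a poor oblique view.
- One "sanding_block" detection in the top view was really the hammer.

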